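Load the ware carrier for the kiln

TASK

Load the ware carrier with the printed pots for the kiln: lift the gate by its black tab over the bump and slide it fully open, then slide every squat pot across the table and up the ramp into the channel without lifting or tipping any of them, and shut the gate again so that it drops fully down behind its bump. Last of all, only once the gate is shut, swing the carry handle up past upright until it rests against its stop. Leave the tall vase and the other things on the bench alone.

Things in the scene. Friction and masses are not known exactly. Their poses are not given: they have to be found in the camera images.
- carrier: steel ware carrier, immovable: open-topped channel along its own y axis. Origin on the table on its middle line. Inner wall faces at x = -52 and +52 mm, walls 7 mm thick, 50 mm high, y = -232 to +145 mm; closed end's inner face y = -225 mm. Floor 3 mm thick. Holds four pots in a row, later ones pushing earlier ones deeper. At y = -40 mm, outside the walls, two lugs 100 mm high carry the handle
- mouth (a point): centre of the channel's open mouth, on the floor, at the carrier's (0, 145, 3) mm; axes as the carrier's. In front of it the floor goes on to y = +165 mm, then a shallow ramp falls to table level at y = +200 mm. Beside it at y = +141 to +179 mm stand two gate posts, 50 mm high (x = -69 to -55 mm), and the gate's two guide rails, 30 mm high (x = +58 to +228 mm)
- gate (a joint): gate travel along the carrier's +x, m: 0 = shut, 0.125 = end; mouth clear above 0.112. Its foot stands behind a steel bump 10 mm high: when down it moves only 2 mm. Lift it at least 11 mm to pass the bump, opening and shutting alike. From 0.025 on it may be let down and slides down too (about 1 N); to shut it, lift it again before that
- gate_lift (a joint): height the gate is lifted, m: 0 = down, at most 0.03; it falls by its own weight (about 0.25 kg) when released. About 0.010 means it was left standing on the bump
- gate_tab (a point): grip point in the gate's black upright tab, 16 mm below the tab's top. Tab: 44 mm along the carrier's x, 12 mm thick along its y, top 108 mm above the table when down, bottom 44 mm; under it the aluminium gate bar, 185 mm long, 24 mm high. Shut, it stands in the middle of the mouth at the carrier's (0, 160) mm. Axes as the carrier's
- handle (a joint): angle of the carry handle, rad: 0 = lying level towards the carrier's closed end (-y), 1.57 = straight up, 1.80 = at its stop, leaning a little towards the mouth. Swings freely: let go before it has passed straight up it falls back to 0, past that it falls on to its stop and stays
- handle_grip (a point): middle of the handle's round wooden grip, 18 mm diameter and 100 mm long along the carrier's x, 165 mm from the hinge; its axes turn with the handle. At angle a it is at the hinge + 165 mm x (-cos a along the carrier's y, sin a up)
- handle_hinge (a point): middle of the handle's hinge line, 92 mm above the table at the carrier's (0, -40) mm; the hinge line runs along the carrier's x; axes as the carrier's
- pot1: squat round 3D-printed clay-coloured pot with spiral ribs, dark top, standing upright on the table; foot diameter 74 mm, widest 84 mm (24 to 34 mm above its foot), mouth end 68 mm across, closed solid shape, 68 mm high, about 0.3 kg. Origin: centre of its underside, z up. May be absent (None) in a run.
- pot2: squat round 3D-printed clay-coloured pot with spiral ribs, dark top, standing upright on the table; foot diameter 74 mm, widest 84 mm (24 to 34 mm above its foot), mouth end 68 mm across, closed solid shape, 62 mm high, about 0.3 kg. Origin: centre of its underside, z up. May be absent (None) in a run.
- pot3: squat round 3D-printed clay-coloured pot with spiral ribs, dark top, standing upright on the table; foot diameter 74 mm, widest 84 mm (24 to 34 mm above its foot), mouth end 68 mm across, closed solid shape, 56 mm high, about 0.3 kg. Origin: centre of its underside, z up. May be absent (None) in a run.
- pot4: squat round 3D-printed clay-coloured pot with spiral ribs, dark top, standing upright on the table; foot diameter 74 mm, widest 84 mm (24 to 34 mm above its foot), mouth end 68 mm across, closed solid shape, 65 mm high, about 0.3 kg. Origin: centre of its underside, z up. May be absent (None) in a run.
- tall_vase: bystander, leave alone: tall slim ribbed vase, 66 mm diameter, 135 mm high; origin under its centre
- glaze_jar: bystander, leave alone: glass jar with lid, 64 mm diameter, 85 mm high; origin under its centre
- weight: bystander, leave alone: steel cylinder, 42 mm diameter, 50 mm high; origin under its centre
- sanding_block: bystander, leave alone: cork block 100 x 55 x 30 mm; origin under its centre
- scraper: bystander, leave alone: spatula with a wooden handle, 200 mm long, lying flat
- clay_tube: bystander, leave alone: upright open plastic tube, 72 mm diameter, 75 mm high; origin under its centre

How it is judged:
By the outcome, as a careful person would: the job done as asked, in the order asked, and still so for the second after the job is handed in, with the robot touching nothing.
Of pot1, pot2, pot3, pot4 only 3 to 4 are there at a start; the rules pass over those that are not, and their reading is None.
At some moment in a run one of pot1, pot2, pot3, pot4 may be knocked a few centimetres aside while the robot is not near it.
Once in a run the grip may slacken for a moment while it holds something.
It also fails if it takes over 210 s, if anything falls off the work surface, if the arm or the gripper's body presses on something with over 40 N, if the wrist force passes 120 N, or if a joint passes its speed limit or range.

ROBOT

A 7-joint arm with a two-finger parallel gripper is mounted at the origin on the work surface. World frame = base frame: x ahead of the robot, y to its left, z up, the work surface at z = 0. Lengths are in m, angles in rad, forces in N, time in s.
With the tool pointing down it reaches from about 0.4 to 0.9 m from the base axis. Payload 5.5 kg.
Tool frame: the origin (TCP) lies at the very end of the fingers, on their centre line; the grasp point (between the pads) lies 19 mm behind it; z points along the fingers, y is the line along which they close (so a half turn about z gives the same grasp; the last joint's range is limited). The gripper opens to 85 mm and grips with 20 to 120 N. Pads are 22 mm wide; open, the fingers measure 114 mm over their backs; the gripper's body (76 mm by 85 mm) begins 54 mm behind the grasp point. The pads swing forward as they close: fully open they stand 13 mm farther back than shut.
Start: joints at [-0.998, 0.501, -0.427, 1.55, 0.221, 1.138, -0.21], TCP at [0.198, 0.619, 0.231] pointing down, gripper open.
Joint ranges: [-2.88, 2.88], [-0.31, 2.03], [-1.54, 1.56], [0.2, 2.42], [-1.41, 4.55], [0.19, 2.02], [-2.57, 2.57]. Speed limits (rad/s): [2.57, 2.57, 3.14, 3.14, 3.14, 3.14, 3.14].

INTERFACE

Orientations are given as a unit quaternion [x, y, z, w].
In Python, from rig import arm gives the robot as it stands.
- The arm moves only by the tool drive_tool, never from a script. Its argument "motion" is a list that holds one entry, the list of rows, each a list of 5 numbers: the finger opening in mm, from 0 to 85.4, then the shift along the tool's x, y, z normalised to -1 to 1, where 1 is 5 cm, then the turn about the tool's z normalised to -1 to 1, where 1 is 6 degrees. In form: [[[gripper, dx, dy, dz, spin], ...]]. A call has 1 to 12 rows; each row shifts and turns the commanded pose from where the row before left it, along the tool's axes as they then stand; what a row does not reach is not made up. A row lasts 1/8 s, in which the tool goes at most 62.5 mm and 10.7 degrees, less where a joint would pass 70% of its speed; a pose out of reach is approached as far as the arm can. A call with a number of a shift or a turn outside -1 to 1 is refused whole. A call with a gripper value outside its range is refused whole. The fingers move at their own pace and stop on an object; "squeeze" is the grip in N (left out, the last holds). Time passes only in rows, so rows that do not move let the fingers close. It gives the time, the measured TCP pose, the force, the opening and the grip force at its end, in the units of the state.
- arm.sense(): the state, without advancing time (a new reading comes with each control period).
- arm.read_camera(name): name is "scene" or "top"; returns the picture (420x560x3 uint8, red, green, blue); there is no depth.
- arm.get_calibration(name): a dict with "K" (3x3 intrinsics, pixels), "cam_to_world" (4x4, takes a point from camera to world coordinates). Camera axes: x right, y down, z forward; pixel columns grow to the right and rows downward; lengths in m; the calibration is good to about 2 mm. A picture is of the moment at which its call begins. get_calibration takes no time and is no camera call.
- arm.job_done(): hands the job in; it is judged then, once.
The state is a dict: "clock": time; "q": joint angles; "qd": joint speeds; "tau": joint torques, N m; "ee_pos": TCP position; "orientation": TCP orientation; "force": force on the tool from outside, world axes, zero at the start; "wrist_torque": the same for the moment, N m; "gripper_width": finger opening in m; "grasp_force": force on a finger pad.
Only numpy, scipy, OpenCV 4.12 (cv2) and the standard library are available. Lean on these libraries where they do the work, as an engineer would, in place of code of your own. Each camera call takes 0.05 s, during which the arm holds its last target. There are 200 camera calls.

## Working session

There is one attempt and no reset: what is moved stays moved. The work goes in short steps, Python scripts to look and compute and a tool call to move; the robot and the scene stay as the last step left them, time stands still between calls to the robot, and variables do not carry over. Pictures are saved under pics/ and viewed, at most 14 in all, crops included, and the job is handed in when it is done.

Besides the shell and the picture viewer there is one more tool, called as name(argument=value, ...) on one line, values as JSON. drive_tool: Moves the arm, as the interface text tells. Its arguments: {"type":"object","properties":{"motion":{"type":"array","items":{"type":"array","items":{"type":"array","items":{"type":"number"}}}},"squeeze":{"type":"number"}},"required":["motion"]}

```bash
ls; mkdir -p pics
python3 - <<'E'
from rig import arm
import cv2
s=arm.sense(); print({k:(v if not hasattr(v,'round') else v) for k,v in s.items()})
for n in("scene","top"):
    cv2.imwrite(f"pics/{n}0.png",arm.read_camera(n)[...,::-1]); c=arm.get_calibration(n); print(n,c["K"],c["cam_to_world"])
E
```

```text
pics
{'clock': 0.0, 'q': array([-0.99780869,  0.50181551, -0.42672385,  1.55146249,  0.22080001,
        1.13830708, -0.21031601]), 'qd': array([-9.62131635e-04, -1.10673462e-03, -1.02522754e-03,  9.62180704e-04,
       -1.67089796e-03, -6.45291092e-04, -2.88563503e-05]), 'tau': array([ 8.60983419e-04, -5.69511867e+01, -5.81615165e+00, -2.80949950e+01,
        1.06175253e-02,  1.18666401e-02,  1.10673659e-05]), 'ee_pos': array([0.19802684, 0.61836542, 0.23026848]), 'orientation': array([ 1.54283881e-01,  9.88026083e-01, -9.58278649e-04, -1.61520983e-04]), 'force': array([-0.76699371, -0.50400827,  0.15409961]), 'wrist_torque': array([-0.00983045, -0.04383815,  0.02554326]), 'grasp_force': 0.0, 'gripper_width': 0.08529911437040986}
scene [[444.79815156   0.         273.21835012]
 [  0.         444.79815156 211.77284478]
 [  0.           0.           1.        ]] [[ 0.70963472  0.44420385 -0.54690174  1.17670486]
 [ 0.70426933 -0.4698722   0.53218871 -0.67243538]
 [-0.02057365 -0.7628257  -0.64627677  0.8692754 ]
 [ 0.          0.          0.          1.        ]]
top [[423.1671477    0.         273.22509891]
 [  0.         423.1671477  210.28873393]
 [  0.           0.           1.        ]] [[-0.09902488 -0.97160439  0.21489295  0.29684354]
 [-0.99507209  0.09778517 -0.01641934 -0.00578549]
 [-0.00506024 -0.2154599  -0.97649958  1.14182556]
 [ 0.          0.          0.          1.        ]]
```

View pics/top0.png

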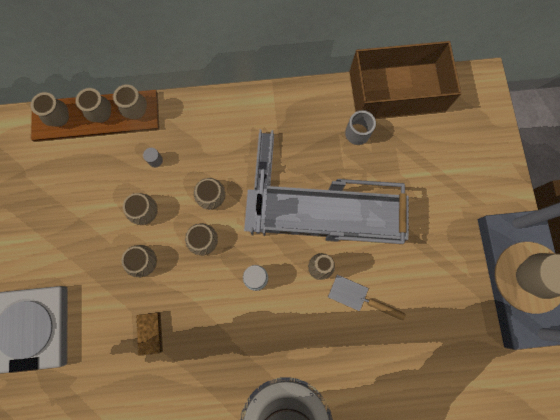

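View pics/scene0.png

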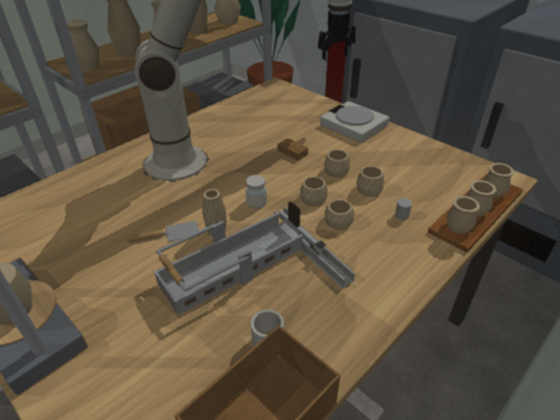

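The top view shows four squat pots at (209,193), (202,240), (140,209) and (139,261). The carrier channel spans columns 262–405 with its mouth on the left, near (258,205). The vase is at (321,266), the jar at (255,278) and the weight at (153,157). I'll enlarge both areas.

```bash
cat > h.py <<'E'
from rig import arm
import numpy as np, cv2
def cal(n):
    c=arm.get_calibration(n); return np.array(c["K"]),np.array(c["cam_to_world"])
def ray(n,uv,z):
    K,T=cal(n); d=T[:3,:3]@np.linalg.solve(K,[uv[0],uv[1],1]); return T[:3,3]+d*(z-T[2,3])/d[2]
def proj(n,p):
    K,T=cal(n); q=K@(T[:3,:3].T@(np.asarray(p)-T[:3,3])); return q[:2]/q[2]
def tri(uv1,uv2):
    A=[];b=[]
    for n,uv in(("top",uv1),("scene",uv2)):
        K,T=cal(n); d=T[:3,:3]@np.linalg.solve(K,[uv[0],uv[1],1]); d/=np.linalg.norm(d); P=np.eye(3)-np.outer(d,d); A.append(P); b.append(P@T[:3,3])
    return np.linalg.lstsq(np.vstack(A),np.hstack(b),rcond=None)[0]
def shot(n,f): 
    im=arm.read_camera(n)[...,::-1].copy(); cv2.imwrite(f"pics/{f}.png",im); return im
def crop(src,box,k,f):
    im=cv2.imread(f"pics/{src}.png"); x0,y0,x1,y1=box; c=cv2.resize(im[y0:y1,x0:x1],None,fx=k,fy=k,interpolation=cv2.INTER_CUBIC)
    c=cv2.convertScaleAbs(c,alpha=1.6)
    for x in range((x0+9)//10*10,x1,10): cv2.putText(c,str(x),((x-x0)*k,8),0,.3,(0,255,255)); cv2.line(c,((x-x0)*k,10),((x-x0)*k,14),(0,255,255))
    for y in range((y0+9)//10*10,y1,10): cv2.putText(c,str(y),(0,(y-y0)*k),0,.3,(0,255,255))
    cv2.imwrite(f"pics/{f}.png",c)
E
python3 - <<'E'
from h import *
crop("top0",(235,120,420,255),4,"c1"); crop("top0",(110,165,235,285),5,"c2")
E
```

```text
(no output)
```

View pics/c1.png

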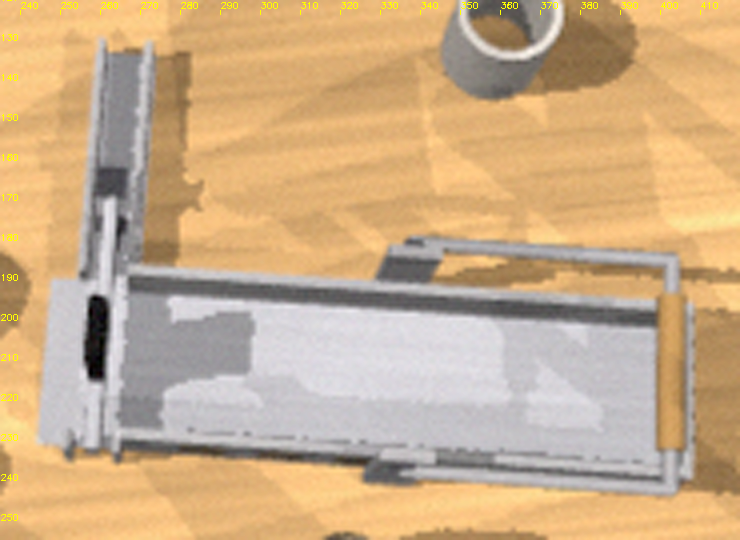

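View pics/c2.png

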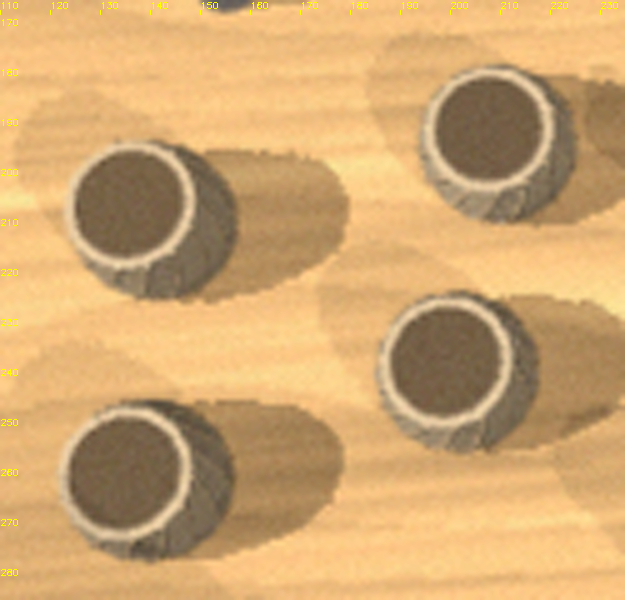

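The crop gives the tab top at about (259,204), the grip centre at (403,213), and the wall lines in rows 186–195 and 227–237. The pot rims are at about (136,206), (208,191), (200,237) and (135,259). I'll convert these to world positions.

Run:
```python
from h import *
f=lambda x,y:(235+x/4,120+y/4)
tab=ray("top",f(97,338),.108); grip=ray("top",f(671,371),.092+.0)
print("tab",tab,"grip",grip, np.linalg.norm((tab-grip)[:2]))
a=[ray("top",f(*p),.05) for p in((128,265),(655,300),(120,435),(690,475))]
print(np.round(a,4)); 
for i in(0,2):
    d=a[i]-a[i+1]; print("ang",np.degrees(np.arctan2(-d[0],d[1])))
d=tab-grip; print("ang",np.degrees(np.arctan2(-d[0],d[1])))
im=cv2.imread("pics/top0.png"); sc=cv2.imread("pics/scene0.png")
for n,p in dict(A=(136.4,206.2),B=(207.6,190.8),C=(199.6,237.2),D=(135.4,259.4)).items():
    w=ray("top",p,.063); print(n,w, "scene top",proj("scene",w))
for n,p,z in(("jar",(255,272),.085),("vase",(324,262),.135),("weight",(152,154),.05),("tube",(361,124),.075)): print(n,ray("top",p,z))
crop("scene0",(265,135,420,245),5,"c3")
```

```text
tab [0.54266961 0.01025772 0.108     ] grip [ 0.48866106 -0.34928759  0.092     ] 0.3635790864693634
[[ 0.6043 -0.0141  0.05  ]
 [ 0.5451 -0.3604  0.05  ]
 [ 0.49    0.0022  0.05  ]
 [ 0.4268 -0.3639  0.05  ]]
ang -9.702943823921625
ang -9.803347675709404
ang -8.542727450444248
A [0.58108207 0.33177341 0.063     ] scene top [370.1952216  172.68538911]
B [0.60402489 0.14322035 0.063     ] scene top [337.96784891 203.84975747]
C [0.48258641 0.17188242 0.063     ] scene top [312.30857786 182.11895126]
D [0.44184151 0.33843413 0.063     ] scene top [336.2497459  155.03365463]
jar [0.37808673 0.03689533 0.085     ]
vase [ 0.38140879 -0.13007035  0.135     ]
weight [0.72658864 0.28913139 0.05      ]
tube [ 0.74531741 -0.28318377  0.075     ]
```

View pics/c3.png

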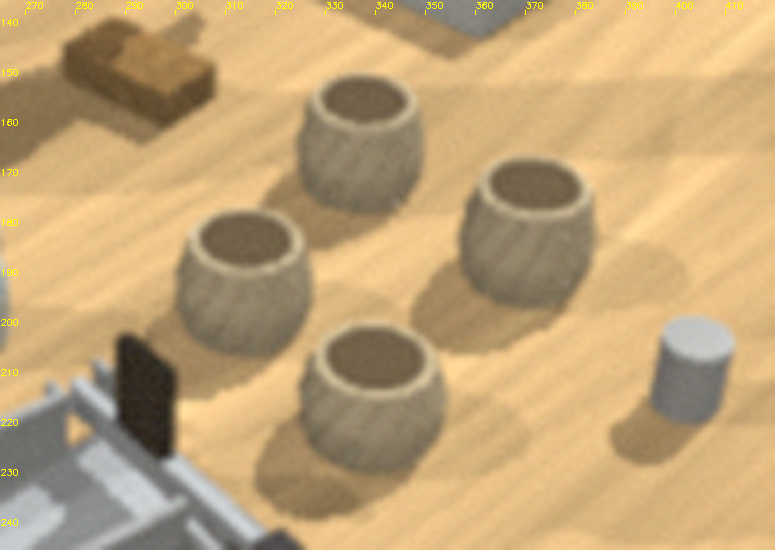

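```bash
cat >> h.py <<'E'
O=np.array([.5231,-.1477]); YAW=np.radians(-9.75)
cx=np.array([np.cos(YAW),np.sin(YAW)]); cy=np.array([-np.sin(YAW),np.cos(YAW)])
def toC(p): d=np.asarray(p)[:2]-O; return np.array([d@cx,d@cy])
def toW(c,z=0): return np.r_[O+c[0]*cx+c[1]*cy,z]
def where(tc=None,tz=None,head=None):
    """tool pose in carrier frame; heading = carrier-frame angle (deg) of tool x; units to a target"""
    s=arm.sense(); x,y,z,w=s["orientation"]
    th=np.degrees(np.arctan2(2*(x*y+w*z),1-2*(y*y+z*z)))-np.degrees(YAW); c=toC(s["ee_pos"])
    print("t %.1f C mm"%s["clock"],np.round(c*1e3,1),"z %.1f"%(s["ee_pos"][2]*1e3),"head %.1f"%th,"w %.1f"%(s["gripper_width"]*1e3),"q",np.round(s["q"],2))
    if tc is not None:
        h=th if head is None else head; d=(np.asarray(tc)-c*1e3)/50; a=np.radians(h)
        print(" spin units %.2f"%((th-h)/6)," dx %.2f dy %.2f"%(d@[np.cos(a),np.sin(a)],d@[np.sin(a),-np.cos(a)])," dz %.2f"%((s["ee_pos"][2]*1e3-tz)/50))
E
python3 - <<'E'
from h import *
where((0,160),150,180)
im=cv2.imread("pics/top0.png")
for z,pts in((.05,[(-.059,-.232),(.059,-.232),(.059,.145),(-.059,.145)]),(.05,[(-.052,-.225),(.052,-.225),(.052,.145),(-.052,.145)]),(.108,[(-.022,.154),(.022,.154),(.022,.166),(-.022,.166)])):
    P=np.array([proj("top",toW(p,z)) for p in pts]); cv2.polylines(im,[np.round(P*16).astype(np.int32)],True,(0,0,255),1,shift=4)
cv2.imwrite("pics/ov.png",im); crop("ov",(235,120,420,255),4,"ov4")
E
```

```text
t 0.1 C mm [-450.1  700. ] z 230.3 head 172.0 w 85.6 q [-1.    0.5  -0.43  1.55  0.22  1.14 -0.21]
 spin units -1.33  dx -9.00 dy -10.80  dz 1.61
```

View pics/ov4.png

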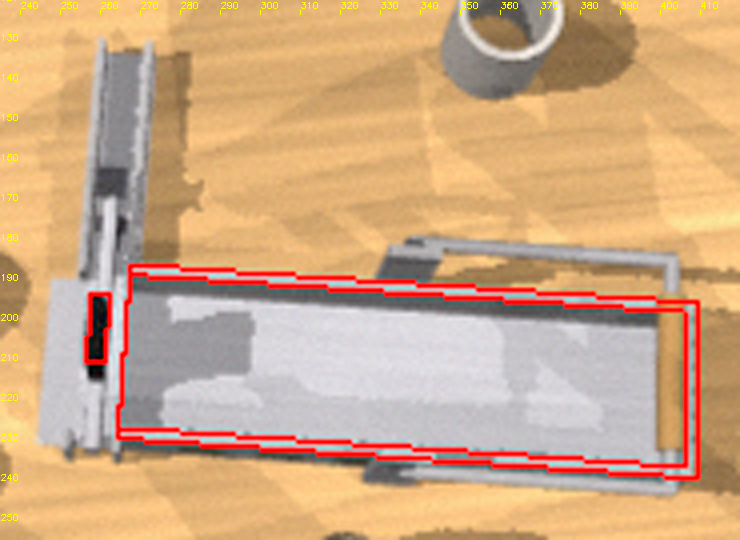

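drive_tool(motion=[[[85,0,0,0,-0.66],[85,0,0,0,-0.66]]])

```text
clock: 0.35
ee_pos: [0.198, 0.6186, 0.2307]
orientation: [0.085, 0.996, -0.001, -0.0]
force: [0.1, 0.5, -0.2]
gripper_width: 0.0849
grasp_force: 0.0
```

The overlay fits the walls and tab to within about 2 mm, so the carrier pose holds. Next I move above the tab.

drive_tool(motion=[[[60,-0.75,-0.9,0,0],[60,-0.75,-0.9,0,0],[60,-0.75,-0.9,0,0],[60,-0.75,-0.9,0,0],[60,-0.75,-0.9,0,0],[60,-0.75,-0.9,0,0],[60,-0.75,-0.9,0,0],[60,-0.75,-0.9,0,0],[60,-0.75,-0.9,0,0],[60,-0.75,-0.9,0,0],[60,-0.75,-0.9,0,0],[60,-0.75,-0.9,0,0]]])

```text
clock: 1.85
ee_pos: [0.5498, 0.0085, 0.2311]
orientation: [0.086, 0.996, 0.0, -0.0]
force: [0.1, 0.5, -0.3]
gripper_width: 0.0597
grasp_force: 0.0
```

```bash
python3 -c "
from h import *
where((0,160),73,180)"
```

```text
t 1.9 C mm [-1.000e-01  1.585e+02] z 231.1 head 179.9 w 59.7 q [ 0.04  0.29 -0.13  1.81  0.04  1.04  1.3 ]
 spin units -0.01  dx -0.00 dy 0.03  dz 3.16
```

drive_tool(motion=[[[50,0,0.03,0.8,0],[50,0,0,0.8,0],[50,0,0,0.8,0],[50,0,0,0.5,0],[50,0,0,0.26,0],[8,0,0,0,0],[8,0,0,0,0],[8,0,0,0,0],[8,0,0,0,0]]], squeeze=60)

```text
clock: 2.98
ee_pos: [0.5508, 0.0128, 0.0745]
orientation: [0.085, 0.996, 0.001, 0.001]
force: [2.7, 4.7, 1.9]
gripper_width: 0.0112
grasp_force: 60.4
```

drive_tool(motion=[[[8,0,0.02,-0.2,0],[8,0,0.02,-0.18,0],[8,0,0,0,0],[8,-0.3,0,0,0],[8,-0.35,0,0,0],[8,-0.4,0,0,0],[8,-0.4,0,0,0],[8,-0.4,0,0,0],[8,-0.35,0,0,0],[8,-0.26,0,0,0],[8,0,0,0,0]]])

```text
clock: 4.35
ee_pos: [0.6718, -0.0081, 0.0916]
orientation: [0.086, 0.996, -0.0, -0.0]
force: [-0.1, -0.7, -2.6]
gripper_width: 0.0112
grasp_force: 60.0
```

```bash
python3 -c "
from h import *
where((125,160),73,180);print(arm.sense()['force'])"
```

```text
t 4.3 C mm [122.9 162.7] z 91.6 head 179.9 w 11.2 q [ 0.04  0.65 -0.1   1.6   0.08  0.89  1.31]
 spin units -0.02  dx -0.04 dy -0.05  dz 0.37
[-0.11569349 -0.72438072 -2.58394866]
```

drive_tool(motion=[[[8,-0.06,0,0.18,0],[8,0,0,0.17,0],[8,0,0,0,0],[50,0,0,0,0],[50,0,0,0,0],[50,0,0,-0.6,0],[50,0,0,-0.9,0],[50,0,0,-1,0],[50,0,0,0,-1],[50,0,0,0,-1],[50,0,0,0,-1],[50,0,0,0,-1]]])

```text
clock: 5.85
ee_pos: [0.674, -0.0074, 0.1999]
orientation: [-0.125, 0.992, 0.0, 0.0]
force: [0.2, -1.0, -0.2]
gripper_width: 0.0505
grasp_force: 0.0
```

```bash
sed -i 's/^O=.*/O=np.array([.5235,-.1453])/' h.py
cat >> h.py <<'E'
def pots(f):
    """dark-top centres on z=.063, carrier mm"""
    im=shot("top",f); g=cv2.cvtColor(im,cv2.COLOR_BGR2HSV); out=[]
    m=((g[...,2]<95)&(g[...,0]>5)&(g[...,0]<25)&(g[...,1]>60)).astype(np.uint8)
    m=cv2.morphologyEx(m,cv2.MORPH_OPEN,np.ones((5,5),np.uint8))
    for c in cv2.findContours(m,0,2)[0]:
        a=cv2.contourArea(c); (x,y),r=cv2.minEnclosingCircle(c)
        if a>200 and a/(np.pi*r*r)>.6 and 100<x<420 and 120<y<330:
            p=ray("top",(x,y),.063); print("pot px (%.0f,%.0f) r %.1f a %.0f"%(x,y,r,a),"C",np.round(toC(p)*1e3,1))
E
python3 - <<'E'
from h import *
where((40,352),170,270); pots("top1")
# tab mask
im=cv2.imread("pics/top1.png"); m=(im.max(2)<25).astype(np.uint8); 
for c in cv2.findContours(m,0,2)[0]:
    if cv2.contourArea(c)>40: print(cv2.boundingRect(c), cv2.contourArea(c))
print(proj("top",toW((.125,.16),.108)))
E
```

```text
Traceback (most recent call last):
  File "h.py", line 23, in <module>
    cx=np.array([np.cos(YAW),np.sin(YAW)]); cy=np.array([-np.sin(YAW),np.cos(YAW)])
                        ^^^
NameError: name 'YAW' is not defined
```

```bash
sed -i 's/^O=.*/O=np.array([.5235,-.1453]); YAW=np.radians(-9.75)/' h.py
python3 - <<'E'
from h import *
where((40,352),170,270); pots("top1")
im=cv2.imread("pics/top1.png"); m=(im.max(2)<25).astype(np.uint8); 
for c in cv2.findContours(m,0,2)[0]:
    if cv2.contourArea(c)>40: print(cv2.boundingRect(c), cv2.contourArea(c))
print(proj("top",toW((.125,.16),.108)))
E
```

```text
t 5.8 C mm [125.  161.4] z 199.9 head -155.9 w 50.5 q [ 0.11  0.55 -0.2   1.52  0.12  1.09  1.71]
 spin units -70.98  dx -3.81 dy 1.70  dz 0.60
pot px (135,259) r 11.3 a 358 C [-162.1  465. ]
pot px (198,237) r 10.9 a 334 C [-93.  308.7]
pot px (135,205) r 10.8 a 318 C [-21.1 484.1]
pot px (207,190) r 10.4 a 306 C [ 32.  299.6]
(9, 358, 28, 14) 251.0
[261.92743588 154.49617232]
```

View pics/top1.png

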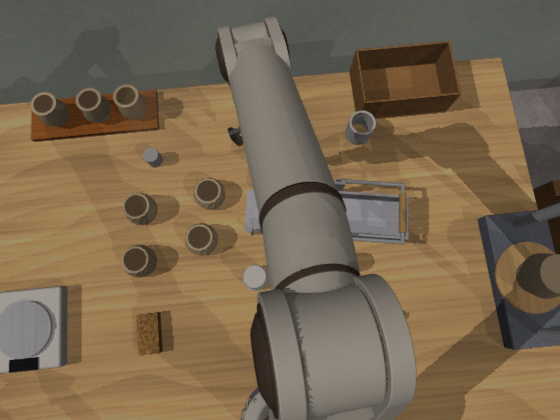

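The mouth is clear, the gate is open and the four pots haven't moved. Next I turn to heading 90 for a two-finger cradle push.

drive_tool(motion=[[[50,0,0,0,1],[50,0,0,0,1],[50,0,0,0,1],[50,0,0,0,1],[50,0,0,0,1],[50,0,0,0,1],[50,0,0,0,1],[50,0,0,0,1],[50,0,0,0,1],[50,0,0,0,1],[50,0,0,0,1],[50,0,0,0,1]]])

```text
clock: 7.4
ee_pos: [0.674, -0.0074, 0.1998]
orientation: [0.486, 0.874, 0.0, -0.0]
force: [-0.6, -0.2, 0.5]
gripper_width: 0.0498
grasp_force: 0.0
```

drive_tool(motion=[[[50,0,0,0,1],[50,0,0,0,1],[50,0,0,0,1],[50,0,0,0,1],[50,0,0,0,1],[50,0,0,0,1],[50,0,0,0,1],[50,0,0,0,0]]])

```text
clock: 8.4
ee_pos: [0.6741, -0.0074, 0.1998]
orientation: [0.765, 0.644, 0.0, -0.0]
force: [0.2, 0.4, -0.8]
gripper_width: 0.0502
grasp_force: 0.0
```

```bash
python3 -c "
from h import *
where((33,360),18,90)"
```

```text
t 8.4 C mm [125.1 161.5] z 199.8 head 89.9 w 50.2 q [-0.19  0.54  0.23  1.53 -0.13  1.08 -0.1 ]
 spin units -0.01  dx 3.97 dy -1.84  dz 3.64
```

drive_tool(motion=[[[50,0.79,-0.37,0,0],[50,0.79,-0.37,0,0],[50,0.79,-0.37,0,0],[50,0.8,-0.37,0,0],[50,0.8,-0.36,0,0],[50,0,0,0.9,0],[50,0,0,0.9,0],[50,0,0,0.9,0],[50,0,0,0.6,0],[50,0,0,0.34,0]]])

```text
clock: 9.65
ee_pos: [0.6162, 0.2033, 0.0159]
orientation: [0.765, 0.644, -0.001, -0.001]
force: [0.1, -0.2, 0.2]
gripper_width: 0.0501
grasp_force: 0.0
```

```bash
python3 -c "
from h import *
where((33,360),18,90); pots('top2'); shot('scene','sc2'); crop('sc2',(250,120,430,250),4,'sc2c')"
```

```text
t 9.7 C mm [ 32.3 359.3] z 15.9 head 90.0 w 50.1 q [-0.47  0.73  0.15  1.69 -0.15  0.74 -0.42]
 spin units 0.00  dx 0.01 dy 0.01  dz -0.04
pot px (198,237) r 10.8 a 318 C [-92.7 308.9]
pot px (208,190) r 11.1 a 340 C [ 31.3 298.3]
```

View pics/sc2c.png

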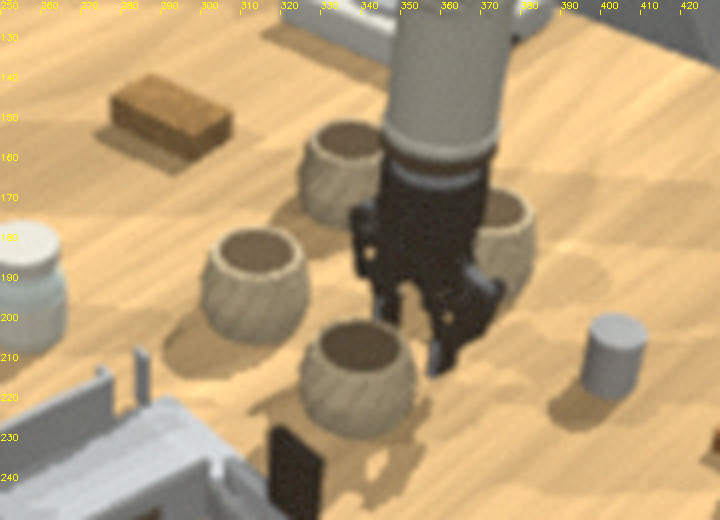

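The picture shows the fingers at (385,300) and (440,365) in the crop, straddling the line behind the pot, with clearance to both neighbours. Starting the first push.

drive_tool(motion=[[[50,-0.2,0,0,0],[50,-0.2,0,0,0],[50,-0.25,-0.1,0,0],[50,-0.25,-0.11,0,0],[50,-0.25,-0.11,0,0],[50,-0.25,-0.11,0,0],[50,-0.25,-0.11,0,0],[50,-0.25,-0.1,0,0],[50,0,0,0,0]]])

```text
clock: 10.88
ee_pos: [0.568, 0.1131, 0.0173]
orientation: [0.766, 0.643, -0.001, -0.0]
force: [0.5, -0.7, -0.1]
gripper_width: 0.0496
grasp_force: 0.0
```

```bash
python3 -c "
from h import *
where((0,120),16,90); pots('top3'); shot('scene','sc3'); crop('sc3',(250,120,430,250),4,'sc3c')"
```

```text
t 10.9 C mm [1.000e-01 2.622e+02] z 17.3 head 89.8 w 49.6 q [-0.36  0.64  0.15  1.87 -0.14  0.64 -0.3 ]
 spin units -0.03  dx -2.84 dy -0.00  dz 0.03
pot px (135,259) r 11.2 a 339 C [-162.2  465. ]
pot px (135,205) r 10.8 a 314 C [-21.1 484.1]
pot px (237,205) r 11.2 a 334 C [ -3.3 216.6]
```

View pics/sc3c.png

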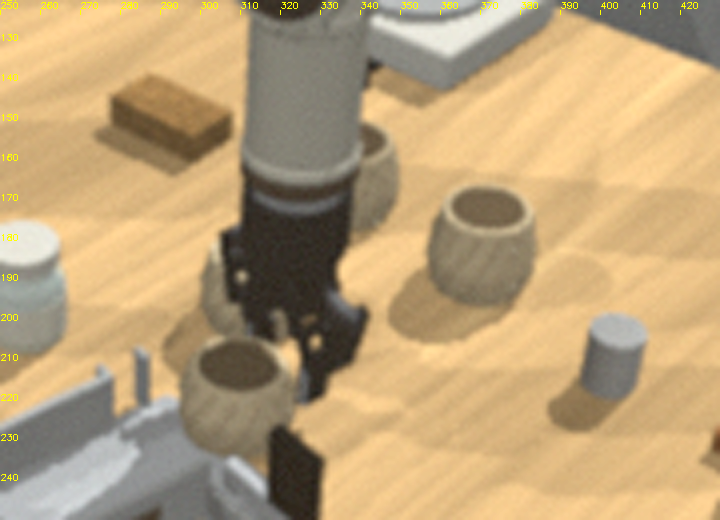

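The pot sits in the cradle at C(-3,217), in line with the mouth. Pushing it in.

drive_tool(motion=[[[50,-0.26,0,0,0],[50,-0.26,0,0,0],[50,-0.26,0,0,0],[50,-0.26,0,0,0],[50,-0.26,0,0,0],[50,-0.26,0,0,0],[50,-0.26,0,0,0],[50,-0.26,0,0,0],[50,-0.26,0,0,0],[50,-0.26,0,0,0],[50,-0.24,0,0,0],[50,0,0,0,0]]])

```text
clock: 12.48
ee_pos: [0.5444, -0.0273, 0.0174]
orientation: [0.766, 0.643, -0.001, 0.0]
force: [-0.0, 0.3, -0.6]
gripper_width: 0.0499
grasp_force: 0.0
```

drive_tool(motion=[[[50,0.6,0,0,0],[50,0.2,0,-0.8,0],[50,0,0,-1,0],[50,0,0,-1,0],[50,0,0,-0.5,0]]])

```text
clock: 13.1
ee_pos: [0.5524, 0.0134, 0.1848]
orientation: [0.765, 0.644, 0.0, 0.001]
force: [0.4, -0.8, -0.6]
gripper_width: 0.0504
grasp_force: 0.0
```

```bash
python3 -c "
from h import *
where((-136,350),16,135); pots('top4')"
```

```text
t 13.1 C mm [  1.7 161.3] z 184.8 head 89.9 w 50.4 q [-0.23  0.35  0.19  1.86 -0.08  0.94 -0.18]
 spin units -7.52  dx 4.62 dy 0.72  dz 3.38
pot px (135,259) r 11.4 a 358 C [-162.6  465. ]
pot px (198,237) r 10.9 a 334 C [-93.  308.7]
pot px (292,208) r 10.1 a 230 C [-1.4 73.2]
pot px (135,205) r 10.8 a 314 C [-21.1 484.1]
```

drive_tool(motion=[[[50,0,0,0,-1],[50,0,0,0,-1],[50,0,0,0,-1],[50,0,0,0,-1],[50,0,0,0,-1],[50,0,0,0,-1],[50,0,0,0,-1],[50,0,0,0,-0.5]]])

```text
clock: 14.15
ee_pos: [0.5507, 0.0134, 0.1812]
orientation: [0.46, 0.888, -0.001, -0.001]
force: [0.2, -0.2, -0.1]
gripper_width: 0.0497
grasp_force: 0.0
```

drive_tool(motion=[[[50,0.92,0.14,0,0],[50,0.92,0.14,0,0],[50,0.92,0.14,0,0],[50,0.92,0.15,0,0],[50,0.94,0.15,0,0],[50,0,0,0.8,0],[50,0,0,0.8,0],[50,0,0,0.8,0],[50,0,0,0.6,0],[50,0,0,0.36,0],[50,0,0,0,0]]])

```text
clock: 15.52
ee_pos: [0.4472, 0.223, 0.0132]
orientation: [0.461, 0.888, -0.002, -0.001]
force: [0.3, -0.0, 0.2]
gripper_width: 0.05
grasp_force: 0.0
```

```bash
python3 -c "
from h import *
where((-32,248),16,135); pots('top5')"
```

```text
t 15.5 C mm [-137.6  350.1] z 13.2 head 134.9 w 50.0 q [-0.47  0.55 -0.06  2.06  0.06  0.54  0.04]
 spin units -0.02  dx -2.94 dy 0.05  dz -0.06
pot px (199,237) r 11.2 a 352 C [-94.3 308.2]
pot px (292,209) r 10.9 a 321 C [-3.9 74. ]
```

drive_tool(motion=[[[50,-0.25,0,-0.06,0],[50,-0.25,0.02,0,0],[50,-0.28,0.02,0,0],[50,-0.28,0.02,0,0],[50,-0.28,0.02,0,0],[50,-0.28,0.02,0,0],[50,-0.28,0.02,0,0],[50,-0.28,0.02,0,0],[50,-0.28,0.02,0,0],[50,-0.26,0.02,0,0],[50,0,0,0,0]]])

```text
clock: 16.95
ee_pos: [0.5355, 0.1163, 0.0178]
orientation: [0.462, 0.887, -0.0, 0.001]
force: [-0.6, 0.8, -0.8]
gripper_width: 0.0501
grasp_force: 0.0
```

drive_tool(motion=[[[50,-0.02,0.1,0,1],[50,-0.02,0.1,0,1],[50,-0.02,0.1,0,1],[50,-0.02,0.1,0,1],[50,-0.02,0.1,0,1],[50,-0.02,0.1,0,1],[50,-0.02,0.1,0,1],[50,-0.02,0.05,0,0.5],[50,0,0,0,0]]])

```text
clock: 18.08
ee_pos: [0.5717, 0.1201, 0.0176]
orientation: [0.765, 0.644, -0.0, 0.0]
force: [1.1, 1.1, -0.0]
gripper_width: 0.0501
grasp_force: 0.6
```

```bash
python3 -c "
from h import *
where((0,120),16,90); pots('top6')"
```

```text
t 18.1 C mm [  2.5 269.7] z 17.6 head 89.9 w 50.1 q [-0.36  0.64  0.14  1.86 -0.14  0.64 -0.31]
 spin units -0.01  dx -2.99 dy -0.05  dz 0.03
pot px (134,259) r 11.3 a 298 C [-160.9  467.5]
pot px (291,208) r 10.8 a 326 C [-0.1 74.6]
pot px (135,205) r 10.8 a 314 C [-21.1 484.1]
pot px (236,200) r 11.2 a 341 C [  9.9 219.9]
```

drive_tool(motion=[[[50,-0.2,-0.06,0,0],[50,-0.25,-0.06,0,0],[50,-0.25,0,0,0],[50,-0.26,0,0,0],[50,-0.26,0,0,0],[50,-0.26,0,0,0],[50,-0.26,0,0,0],[50,-0.26,0,0,0],[50,-0.26,0,0,0],[50,-0.26,0,0,0],[50,-0.26,0,0,0],[50,-0.2,0,0,0]]])

```text
clock: 19.62
ee_pos: [0.5403, -0.0244, 0.0184]
orientation: [0.765, 0.644, 0.001, -0.0]
force: [0.9, 6.3, 3.0]
gripper_width: 0.0501
grasp_force: 3.8
```

drive_tool(motion=[[[50,0,0,0,0],[50,0.6,0,0,0],[50,0.2,0,-0.8,0],[50,0,0,-1,0],[50,0,0,-1,0],[50,0,0,-0.5,0]]])

```text
clock: 20.38
ee_pos: [0.5474, 0.0131, 0.1853]
orientation: [0.765, 0.644, 0.001, 0.001]
force: [0.1, 0.0, -0.4]
gripper_width: 0.0501
grasp_force: 0.0
```

```bash
python3 -c "
from h import *
where((-27,544),16,90); pots('top7')"
```

```text
t 20.4 C mm [ -3.3 160.2] z 185.3 head 89.9 w 50.1 q [-0.22  0.34  0.18  1.87 -0.07  0.93 -0.18]
 spin units -0.02  dx 7.68 dy -0.47  dz 3.39
pot px (134,260) r 11.5 a 360 C [-162.8  465.2]
pot px (292,210) r 10.3 a 214 C [-4.4 72.7]
pot px (323,208) r 11.0 a 330 C [ 3.9 -8.1]
pot px (135,205) r 10.8 a 314 C [-21.1 484.1]
```

View pics/top7.png

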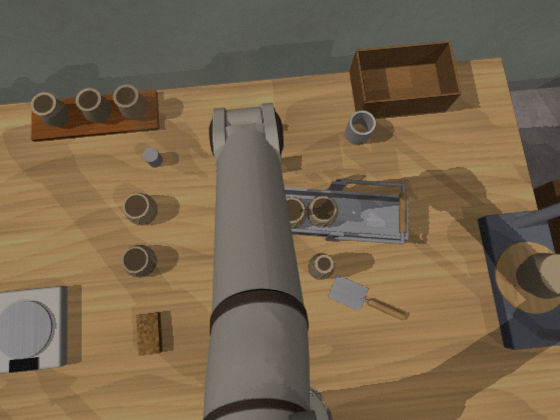

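Two pots are in the channel, at (292,210) and (323,208). The other two stand at (135,205) and (134,260), unmoved. Next is the pot at C(-21,484).

drive_tool(motion=[[[50,0.96,-0.06,0,0],[50,0.96,-0.06,0,0],[50,0.96,-0.06,0,0],[50,0.96,-0.06,0,0],[50,0.96,-0.06,0,0],[50,0.96,-0.06,0,0],[50,0.96,-0.06,0,0],[50,0.96,0,0,0]]])

```text
clock: 21.42
ee_pos: [0.5914, 0.3962, 0.1814]
orientation: [0.765, 0.644, -0.001, 0.0]
force: [1.2, -0.4, 0.6]
gripper_width: 0.05
grasp_force: 0.0
```

drive_tool(motion=[[[50,0,0,0.8,0],[50,0,0,0.8,0],[50,0,0,0.8,0],[50,0,0,0.6,0],[50,0,0,0.36,0],[50,0,0,0,0]]])

```text
clock: 22.18
ee_pos: [0.5905, 0.3947, 0.0127]
orientation: [0.765, 0.644, -0.002, 0.0]
force: [-0.5, 0.6, 0.8]
gripper_width: 0.0501
grasp_force: 0.0
```

```bash
python3 -c "
from h import *
where((0,262),16,90); pots('top8')"
```

```text
t 22.2 C mm [-25.4 543.6] z 12.7 head 89.9 w 50.1 q [-0.67  0.82  0.07  1.51 -0.07  0.82 -0.75]
 spin units -0.02  dx -5.63 dy 0.51  dz -0.07
pot px (135,259) r 11.2 a 346 C [-162.2  465. ]
pot px (323,209) r 10.8 a 335 C [ 2.6 -8. ]
pot px (291,210) r 11.3 a 358 C [-5.8 74.9]
pot px (136,206) r 11.5 a 352 C [-22.3 482.6]
```

drive_tool(motion=[[[50,-0.2,0,-0.07,0],[50,-0.3,0.05,0,0],[50,-0.5,0.05,0,0],[50,-0.5,0.05,0,0],[50,-0.5,0.05,0,0],[50,-0.5,0.05,0,0],[50,-0.5,0.05,0,0],[50,-0.5,0.05,0,0],[50,-0.5,0.05,0,0],[50,-0.5,0.05,0,0],[50,-0.4,0.05,0,0],[50,-0.3,0,0,0]]])

```text
clock: 23.72
ee_pos: [0.5717, 0.1338, 0.0181]
orientation: [0.765, 0.644, -0.0, 0.0]
force: [0.4, 3.7, 3.3]
gripper_width: 0.0499
grasp_force: 2.0
```

```bash
python3 -c "
from h import *
where((0,120),16,90); pots('top9')"
```

```text
t 23.7 C mm [  0.3 283.2] z 18.1 head 89.9 w 49.9 q [-0.32  0.64  0.06  1.85 -0.06  0.65 -0.4 ]
 spin units -0.02  dx -3.26 dy -0.01  dz 0.04
pot px (135,259) r 11.4 a 356 C [-162.6  465. ]
pot px (291,209) r 10.8 a 328 C [-3.7 75.5]
pot px (323,208) r 11.1 a 338 C [ 5.7 -8.8]
pot px (229,204) r 11.3 a 326 C [ -0.6 239. ]
```

drive_tool(motion=[[[50,-0.25,0,0,0],[50,-0.27,0,0,0],[50,-0.28,0,0,0],[50,-0.28,0,0,0],[50,-0.28,0,0,0],[50,-0.28,0,0,0],[50,-0.28,0,0,0],[50,-0.28,0,0,0],[50,-0.28,0,0,0],[50,-0.28,0,0,0],[50,-0.26,0,0,0],[50,-0.23,0,0,0]]])

```text
clock: 25.28
ee_pos: [0.5443, -0.0235, 0.0185]
orientation: [0.765, 0.644, 0.001, -0.0]
force: [0.9, 5.7, 1.3]
gripper_width: 0.0499
grasp_force: 3.4
```

drive_tool(motion=[[[50,0,0,0,0],[50,0.6,0,0,0],[50,0.2,0,-0.8,0],[50,0,0,-1,0],[50,0,0,-1,0],[50,0,0,-0.5,0]]])

```text
clock: 26.02
ee_pos: [0.5518, 0.0139, 0.186]
orientation: [0.765, 0.644, 0.001, 0.001]
force: [-0.3, 0.0, -0.3]
gripper_width: 0.0502
grasp_force: 0.0
```

```bash
python3 -c "
from h import *
where((-198,514),16,126); pots('top10')"
```

```text
t 26.0 C mm [  1.  161.7] z 186.0 head 89.9 w 50.2 q [-0.14  0.34  0.07  1.86 -0.03  0.94 -0.22]
 spin units -6.02  dx 8.04 dy 0.92  dz 3.40
pot px (135,259) r 11.4 a 358 C [-162.6  465. ]
pot px (323,213) r 11.2 a 338 C [-6.9 -7.5]
pot px (353,208) r 10.9 a 334 C [ 10.  -87.1]
```

drive_tool(motion=[[[50,0,0,0,-1],[50,0,0,0,-1],[50,0,0,0,-1],[50,0,0,0,-1],[50,0,0,0,-1],[50,0,0,0,-1]]])

```text
clock: 26.82
ee_pos: [0.5501, 0.0139, 0.1822]
orientation: [0.527, 0.85, -0.001, -0.001]
force: [-0.3, -0.9, 0.5]
gripper_width: 0.0503
grasp_force: 0.0
```

drive_tool(motion=[[[50,0.9,0.1,0,0],[50,0.9,0.1,0,0],[50,0.9,0.1,0,0],[50,0.9,0.1,0,0],[50,0.9,0.1,0,0],[50,0.9,0.1,0,0],[50,0.9,0.1,0,0],[50,0.9,0.1,0,0],[50,0.84,0.12,0,0],[50,0,0,0,0]]])

```text
clock: 28.08
ee_pos: [0.4123, 0.3992, 0.1823]
orientation: [0.526, 0.85, -0.0, -0.001]
force: [-0.3, -0.3, -0.8]
gripper_width: 0.05
grasp_force: 0.0
```

drive_tool(motion=[[[50,0,0,0.8,0],[50,0,0,0.8,0],[50,0,0,0.8,0],[50,0,0,0.6,0],[50,0,0,0.3,0],[50,0,0,0,0]]])

```text
clock: 28.82
ee_pos: [0.4148, 0.3945, 0.0172]
orientation: [0.529, 0.849, -0.001, -0.0]
force: [-0.7, -0.2, 1.4]
gripper_width: 0.0501
grasp_force: 0.0
```

```bash
python3 -c "
from h import *
where((-26,273),16,126); pots('top11')"
```

```text
t 28.8 C mm [-198.6  513.6] z 17.2 head 125.9 w 50.1 q [-0.67  0.63 -0.17  1.88  0.17  0.64 -0.49]
 spin units -0.02  dx -5.92 dy -0.04  dz 0.02
pot px (139,260) r 17.5 a 692 C [-163.9  453.3]
pot px (322,212) r 10.7 a 316 C [-6.7 -6.7]
pot px (353,209) r 10.6 a 308 C [  8.3 -86.9]
pot px (291,208) r 10.5 a 316 C [ 0.6 76. ]
```

drive_tool(motion=[[[50,-0.2,0,0,0],[50,-0.3,0,0,0],[50,-0.5,0,0,0],[50,-0.5,0,0,0],[50,-0.55,0,0,0],[50,-0.55,0,0,0],[50,-0.55,0,0,0],[50,-0.55,0,0,0],[50,-0.55,0,0,0],[50,-0.55,0,0,0],[50,-0.5,0,0,0],[50,-0.4,0,0,0]]])

```text
clock: 30.38
ee_pos: [0.5416, 0.1394, 0.0193]
orientation: [0.529, 0.849, 0.001, 0.0]
force: [-2.1, 4.2, 3.8]
gripper_width: 0.0501
grasp_force: 2.4
```

drive_tool(motion=[[[50,-0.1,0.1,0,1],[50,-0.03,0.1,0,1],[50,-0.02,0.1,0,1],[50,-0.02,0.1,0,1],[50,-0.02,0.1,0,1],[50,-0.02,0.1,0,1],[50,0,0,0,0]]])

```text
clock: 31.25
ee_pos: [0.5732, 0.1352, 0.0185]
orientation: [0.765, 0.644, 0.0, 0.0]
force: [0.5, -0.5, 0.1]
gripper_width: 0.0501
grasp_force: 0.1
```

```bash
python3 -c "
from h import *
where((0,120),16,90); pots('top12')"
```

```text
t 31.2 C mm [  1.4 284.9] z 18.5 head 89.9 w 50.1 q [-0.26  0.64 -0.02  1.85  0.02  0.65 -0.47]
 spin units -0.01  dx -3.30 dy -0.03  dz 0.05
pot px (323,212) r 11.0 a 338 C [-5.2 -7.7]
pot px (354,209) r 11.2 a 343 C [  8.2 -87.4]
pot px (291,207) r 10.8 a 334 C [ 2.1 75.7]
pot px (230,203) r 10.6 a 228 C [  1.9 236.7]
```

drive_tool(motion=[[[50,-0.25,-0.03,0,0],[50,-0.27,0,0,0],[50,-0.28,0,0,0],[50,-0.28,0,0,0],[50,-0.28,0,0,0],[50,-0.28,0,0,0],[50,-0.28,0,0,0],[50,-0.28,0,0,0],[50,-0.28,0,0,0],[50,-0.26,0,0,0],[50,-0.26,0,0,0],[50,-0.2,0,0,0]]])

```text
clock: 32.8
ee_pos: [0.5457, -0.0183, 0.0195]
orientation: [0.764, 0.645, 0.003, -0.0]
force: [1.1, 11.2, 7.0]
gripper_width: 0.0503
grasp_force: 6.3
```

drive_tool(motion=[[[50,0,0,0,0],[50,0.6,0,0,0],[50,0.2,0,-0.8,0],[50,0,0,-1,0],[50,0,0,-1,0],[50,0,0,0,-1],[50,0,0,0,-1],[50,0,0,0,-1]]])

```text
clock: 33.8
ee_pos: [0.5498, 0.0161, 0.158]
orientation: [0.654, 0.756, -0.001, -0.0]
force: [0.2, -0.7, -0.5]
gripper_width: 0.0499
grasp_force: 0.0
```

drive_tool(motion=[[[50,0,0,0,-1],[50,0,0,0,-1],[50,0,0,0,-1],[50,0,0,0,-1],[50,0,0,0,-1],[50,0,0,0,-1],[50,0,0,0,-1],[50,0,0,0,-1],[50,0,0,0,-1],[50,0,0,0,-1],[50,0,0,0,-1],[50,0,0,0,-1]]])

```text
clock: 35.3
ee_pos: [0.5498, 0.016, 0.1576]
orientation: [0.085, 0.996, -0.001, -0.001]
force: [0.8, -0.2, 0.2]
gripper_width: 0.0503
grasp_force: 0.0
```

```bash
python3 -c "
from h import *
where((125,160),73,180); pots('top13')"
```

```text
t 35.3 C mm [ -1.4 163.4] z 157.6 head 180.0 w 50.3 q [ 0.2   0.4  -0.35  1.87  0.17  0.9   1.17]
 spin units 0.01  dx -2.53 dy -0.07  dz 1.69
pot px (352,215) r 11.0 a 328 C [ -8.1 -85.2]
pot px (383,209) r 12.5 a 364 C [  13.5 -164. ]
pot px (321,207) r 10.8 a 294 C [ 7.5 -2.5]
pot px (380,136) r 10.5 a 225 C [ 217.  -153.1]
```

drive_tool(motion=[[[50,-0.6,-0.02,0,0],[50,-0.7,-0.02,0,0],[50,-0.7,-0.02,0,0],[50,-0.52,0,0,0],[50,0,0,0,0],[50,0,0,0.6,0],[50,0,0,0.6,0],[50,0,0,0.49,0],[8,0,0,0,0],[8,0,0,0,0],[8,0,0,0,0],[8,0,0,0,0]]], squeeze=60)

```text
clock: 36.85
ee_pos: [0.674, -0.0083, 0.0747]
orientation: [0.086, 0.996, -0.001, -0.0]
force: [-4.2, -4.4, 0.9]
gripper_width: 0.0113
grasp_force: 60.5
```

```bash
python3 -c "
from h import *
where((0,161),73,180); print(arm.sense()['force']);pots('top14');shot('scene','sc14')"
```

```text
t 36.9 C mm [125.1 160.5] z 74.7 head 179.8 w 11.3 q [ 0.17  0.7  -0.29  1.6   0.24  0.89  1.19]
 spin units -0.03  dx 2.50 dy 0.01  dz 0.03
[-4.23118444 -4.42495252  0.85464593]
pot px (383,211) r 10.8 a 252 C [   8.7 -164.3]
pot px (381,135) r 10.5 a 220 C [ 218.2 -154.9]
```

View pics/sc14.png

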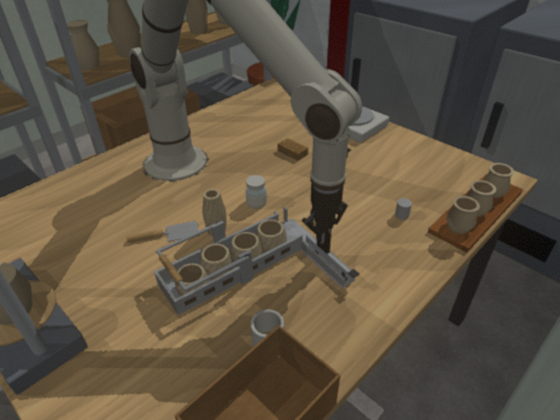

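The picture shows all four pots upright in the channel, from (190,275) to (270,235), with the gate tab held. Now I close the gate.

drive_tool(motion=[[[8,0,0,-0.2,0],[8,0,0,-0.18,0],[8,0.3,0,0,0],[8,0.4,0,0,0],[8,0.45,0,0,0],[8,0.45,0,0,0],[8,0.4,0,0,0],[8,0.3,0,0,0],[8,0.2,0,0,0],[8,0,0,0,0],[8,0,0,0,0]]])

```text
clock: 38.33
ee_pos: [0.5511, 0.0132, 0.0937]
orientation: [0.086, 0.996, -0.001, 0.0]
force: [-1.2, -6.6, -2.3]
gripper_width: 0.0109
grasp_force: 60.1
```

```bash
python3 -c "
from h import *
where((0,161),73,180); print(arm.sense()['force'])"
```

```text
t 38.3 C mm [  0.3 160.9] z 93.7 head 179.8 w 10.9 q [ 0.18  0.49 -0.32  1.91  0.22  0.77  1.14]
 spin units -0.03  dx 0.01 dy 0.00  dz 0.41
[-1.1674008  -6.64838198 -2.33544227]
```

drive_tool(motion=[[[8,0.01,0,0.15,0],[8,0,0,0.15,0],[8,0,0,0.09,0],[8,0,0,0,0]]])

```text
clock: 38.83
ee_pos: [0.5517, 0.0131, 0.0747]
orientation: [0.086, 0.996, -0.001, 0.001]
force: [-0.4, -7.1, -0.0]
gripper_width: 0.0113
grasp_force: 60.4
```

drive_tool(motion=[[[30,0,0,0,0],[50,0,0,0,0],[50,0,0,0,0],[50,0,0,-0.7,0],[50,0,0,-1,0],[50,0,0,-1,0],[50,0,0,-0.3,0]]])

```text
clock: 39.7
ee_pos: [0.5529, 0.016, 0.2271]
orientation: [0.085, 0.996, 0.0, 0.003]
force: [0.0, 0.3, -0.7]
gripper_width: 0.0499
grasp_force: 0.0
```

```bash
python3 -c "
from h import *
where((0,-203),73,180); shot('scene','sc15'); crop('sc15',(150,170,350,300),4,'sc15c')
b=cv2.imread('pics/sc2.png')
for f in ('scene0','sc15'):
    im=cv2.imread(f'pics/{f}.png'); m=(im.max(2)<30).astype(np.uint8)[190:240,275:310]; ys,xs=np.where(m); print(f,xs.min()+275,xs.max()+275,ys.min()+190,ys.max()+190,len(xs))"
```

```text
t 39.7 C mm [  1.7 163.9] z 227.1 head 180.0 w 49.9 q [ 0.23  0.32 -0.37  1.81  0.13  1.03  1.21]
 spin units -0.01  dx 0.03 dy -7.34  dz 3.08
scene0 289 298 205 225 59
sc15 290 297 216 221 2
```

View pics/sc15c.png

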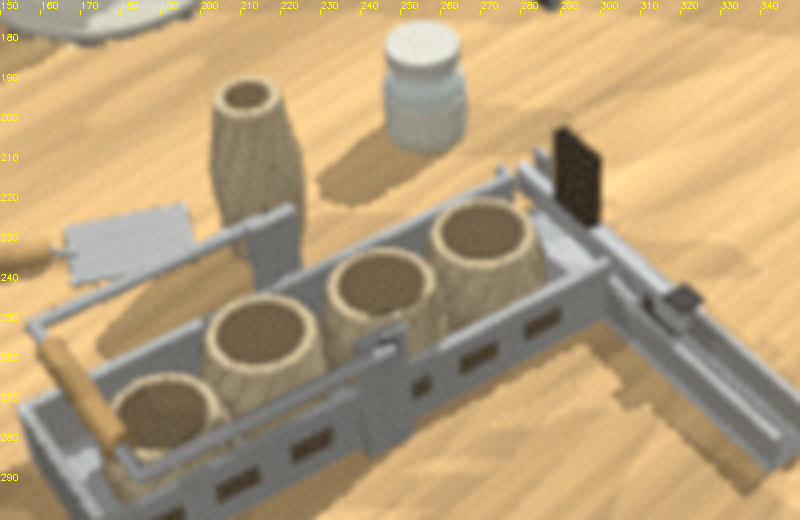

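The tab top is back at its starting pixel (288–300, 202), so the gate is shut and down. The grip's z reading was also back at its starting value. Now the handle.

drive_tool(motion=[[[45,0,-0.8,0,0],[45,0,-0.9,0,0],[45,0,-0.9,0,0],[45,0,-0.9,0,0],[45,0,-0.9,0,0],[45,0,-0.9,0,0],[45,0.03,-0.9,0,0],[45,0,-0.8,0,0],[45,0,-0.37,0,0],[45,0,0,0,0]]])

```text
clock: 41.0
ee_pos: [0.4856, -0.3479, 0.222]
orientation: [0.087, 0.996, 0.001, -0.001]
force: [0.4, 0.8, 0.6]
gripper_width: 0.0445
grasp_force: 0.0
```

```bash
python3 -c "
from h import *
where((0,-205),79,180)"
```

```text
t 41.0 C mm [  -3.  -206.1] z 222.0 head 179.8 w 44.5 q [ 0.73  0.39 -0.19  1.7   0.08  1.06  1.9 ]
 spin units -0.03  dx -0.06 dy 0.02  dz 2.86
```

drive_tool(motion=[[[45,-0.06,0.02,0.7,0],[45,0,0,0.8,0],[45,0,0,0.7,0],[45,0,0,0.4,0],[45,0,0,0.24,0],[45,0,0,0,0],[12,0,0,0,0],[12,0,0,0,0],[12,0,0,0,0],[12,0,0,0,0]]], squeeze=25)

```text
clock: 42.25
ee_pos: [0.4905, -0.3471, 0.0827]
orientation: [0.086, 0.996, -0.0, 0.001]
force: [-1.5, 2.2, 7.0]
gripper_width: 0.017
grasp_force: 25.3
```

```bash
python3 -c "
from h import *
where((0,-205),79,180)
R=165; p=np.array([0,0.])
for a in np.radians(np.arange(7.5,97.6,7.5)):
    q=np.array([R*(1-np.cos(a)),R*np.sin(a)]); print('%.0f dy %.2f dz %.2f'%(np.degrees(a),(q-p)[0]/50,-(q-p)[1]/50)); p=q"
```

```text
t 42.2 C mm [   1.7 -204.5] z 82.7 head 179.9 w 17.0 q [ 0.7   0.56 -0.17  1.8   0.13  0.79  1.86]
 spin units -0.01  dx 0.03 dy -0.01  dz 0.07
7 dy 0.03 dz -0.43
15 dy 0.08 dz -0.42
22 dy 0.14 dz -0.41
30 dy 0.19 dz -0.39
38 dy 0.24 dz -0.36
45 dy 0.28 dz -0.32
53 dy 0.32 dz -0.28
60 dy 0.36 dz -0.24
68 dy 0.39 dz -0.19
75 dy 0.41 dz -0.14
82 dy 0.42 dz -0.08
90 dy 0.43 dz -0.03
98 dy 0.43 dz 0.03
```

drive_tool(motion=[[[12,0,0.03,-0.43,0],[12,0,0.08,-0.42,0],[12,0,0.14,-0.41,0],[12,0,0.19,-0.39,0],[12,0,0.24,-0.36,0],[12,0,0.28,-0.32,0]]])

```text
clock: 43.0
ee_pos: [0.498, -0.3041, 0.2007]
orientation: [0.087, 0.996, -0.003, 0.002]
force: [0.8, -9.0, 3.1]
gripper_width: 0.017
grasp_force: 24.4
```

drive_tool(motion=[[[12,0,0.32,-0.28,0],[12,0,0.36,-0.24,0],[12,0,0.39,-0.19,0],[12,0,0.41,-0.14,0],[12,0,0.42,-0.08,0],[12,0,0.43,-0.03,0],[12,0,0.43,0.03,0],[12,0,0,0,0]]])

```text
clock: 44.0
ee_pos: [0.5231, -0.1613, 0.2479]
orientation: [0.084, 0.996, -0.0, 0.002]
force: [-1.1, 2.4, 14.1]
gripper_width: 0.0164
grasp_force: 30.9
```

```bash
python3 -c "
from h import *
where((0,-18),238,180)
shot('scene','sc16')"
```

```text
t 44.0 C mm [  2.3 -15.9] z 247.9 head 180.1 w 16.4 q [ 0.49  0.28 -0.28  1.8   0.09  1.07  1.58]
 spin units 0.02  dx 0.05 dy -0.04  dz 0.20
```

View pics/sc16.png

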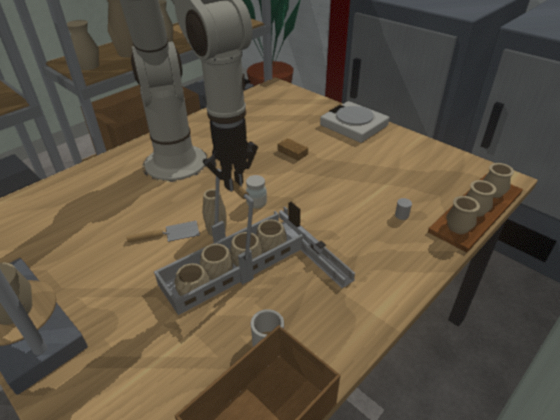

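The handle is up at (235,190), about 98°, past upright. Releasing it.

drive_tool(motion=[[[40,0,0.08,0,0],[60,0,0.08,0,0],[60,0,0,0,0],[60,0,0,0,0],[60,0,0,-0.4,0],[60,0,0,-0.8,0],[60,0,0,-0.8,0],[60,-0.8,0.8,0,0],[60,-0.8,0.8,0,0],[60,-0.8,0.8,0,0],[60,-0.6,0.8,0,0],[60,0,0,0,0]]])

```text
clock: 45.55
ee_pos: [0.699, -0.0188, 0.342]
orientation: [0.083, 0.997, 0.002, -0.001]
force: [-0.6, -0.5, -0.4]
gripper_width: 0.0603
grasp_force: 0.0
```

```bash
python3 -c "
from h import *
where(); shot('scene','sc17'); pots('top17')
for a in (1.57,1.8): print(a,proj('scene',toW((0,-.04-.165*np.cos(a)),.092+.165*np.sin(a))))"
```

```text
t 45.5 C mm [151.5 154.4] z 342.0 head 180.3 w 60.3 q [ 0.21  0.51 -0.34  1.27  0.16  1.39  1.28]
1.57 [224.02915703 187.60232442]
1.8 [238.13421995 183.19159136]
```

View pics/sc17.png

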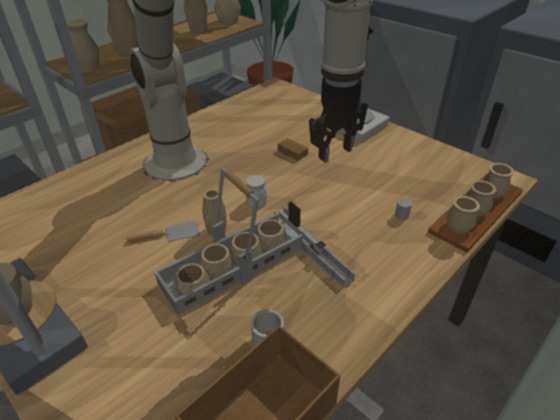

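The grip centre is at about (238,184), which matches the 1.80 rad stop prediction (238,183). The gate is shut at (294,214), all four pots are in, and the other things are where they were.

```bash
python3 -c "
from rig import arm
print(arm.job_done())"
```

```text
the job is handed in; nothing more can be done
None
```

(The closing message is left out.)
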